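# Count to the third gap of the tape rack and push the roll home

### The arm

A 6-joint arm with a two-finger parallel gripper is mounted at the origin on the work surface. World frame = base frame: x ahead of the robot, y to its left, z up, the work surface at z = 0. Lengths are in mm, angles in rad, forces in N, time in s.
With the tool pointing down it reaches from about 275 to 825 mm from the base axis. Payload 4.9 kg.
Tool frame: the origin (TCP) lies at the very end of the fingers, on their centre line; the grasp point (between the pads) lies 19 mm behind it; z points along the fingers, y is the direction in which the jaws open and shut (so a half turn about z gives the same grasp; the last joint's range is limited). The gripper opens to 85 mm and grips with 20 to 120 N. Pads are 22 mm wide; open, the fingers measure 114 mm over their backs; the gripper's body (76 mm by 85 mm) begins 54 mm behind the grasp point. The pads swing forward as they close: fully open they stand 13 mm farther back than shut.
Start: joints at [-1.332, 0.326, -0.193, 1.052, 0, 1.437], TCP at [200.336, -512.234, 231.281] pointing down, gripper open.
Joint ranges: [-2.65, 2.65], [-0.97, 1.79], [-1.3, 1.35], [-1.93, 2.1], [-1.47, 1.37], [-3.14, 3.14]. Speed limits (rad/s): [2.57, 2.57, 3.14, 3.14, 3.14, 3.14].

### API

Orientations are given as [roll, pitch, yaw] about the fixed x, y, z axes, in that order (R = Rz(yaw) Ry(pitch) Rx(roll)).
In Python, from bench import bot, solve_ik, imaging gives the robot as it stands. Calls block until the motion is done:
- bot.move_ptp(position, orientation): joint-space move of the TCP to a pose.
- bot.movel(position, rot=None, max_speed=150, threshold=None): straight line of the TCP; rot=None keeps the orientation; max_speed is the mean speed in mm/s. With threshold (N) it stops when the force on the tool has changed by that much, and returns True; else False.
- bot.move_j(angles): joint-space move.
- bot.grip(opening, effort=None): opening from 0.0 (shut) to 1.0 (fully open); effort is the grip in N (None keeps the last); returns when the fingers have stopped.
- bot.dwell(seconds).
- solve_ik(position, orientation): joint angles nearest the present ones, or None.
- bot.get_state(): the state.
- imaging.capture(name): name is "scene" or "top" or "wrist"; returns the picture (400x640x3 uint8, blue, green, red); there is no depth.
- imaging.camera_model(name): a dict with "K" (3x3 intrinsics, pixels), "position" and "rotation" of the camera in the world. Camera axes: x right, y up, looking along -z (the intrinsics and any distortion apply to the point x, -y, -z); pixel columns grow to the right and rows downward; lengths in mm; the calibration is good to about 2 mm. A picture is of the moment at which its call begins: read the wrist's pose just before it. camera_model takes no time and is no camera call; for the wrist camera it gives the pose at the moment of the call.
A pose or a line that the arm cannot do raises bot.IKError and nothing moves.
- bot.sign_off(): hands the job in, once; it reports no verdict.
The state is a dict: "t": time; "qpos": joint angles; "joint_velocities": joint speeds; "effort": joint torques, N m; "tcp_pos": TCP position; "orientation": TCP orientation; "contact_force": force on the tool from outside, world axes, zero at the start; "wrist_torque": the same for the moment, N m; "opening": opening from 0.0 (shut) to 1.0 (fully open).
Only numpy, scipy, OpenCV 4.12 (cv2) and the standard library are available. Lean on these libraries where they do the work, as an engineer would, in place of code of your own. Each camera call takes 0.05 s, during which the arm holds its last target. There are 200 camera calls.

### The job

Starting at the green end of the divider rack, run a shut fingertip along the row of orange sprung keys on its back rail to count the gaps, dipping the first, second and third key in turn but not the fourth. Then push the yellow tape roll across the table into that third gap until it is home against the back of the rack. Only push it, flat on the table, never lift or tip it, and leave the red roll and the other things on the bench where they are.

Things in the scene. Friction and masses are not known exactly. Their poses are not given: they have to be found in the camera images.
- rack: Fixed grey divider rack with four gaps side by side, open to the front (towards the robot), the table being their floor. Place and yaw vary. Origin at table level, middle of the front face of the back rail, which is the back wall of all gaps; x points away from the robot into the rail, y left along it, z up. Back rail: x 0 to 24 mm, y -113 to +113, 36 high.
- rack_mouth (a point): Point at rack x = -38, y = 0, z = 26 mm: the nose of the middle divider. Three aluminium dividers, 6 mm thick, 26 high, at rack y = -58, 0, +58 run from the back rail to x = -38. Gap centres at y = +87, +29, -29, -87; each gap is 52 mm wide, 38 deep. A roll that is home has its centre at x = -22 and stands 6 mm out past the noses.
- key_row (a point): Point at rack x = 12, y = 0, z = 48 mm: middle of the row of four orange keys, level with their tops. One key per gap, at rack x = 12, y = +87, +29, -29, -87. Each has a flat top at z = 48 (18 mm in x, 20 in y) and slopes down at 30 degrees on both y sides, 8 mm lower at its ends; 48 mm long over all in y.
- green_end_top (a point): Centre of the top of the green end panel (62 mm deep, rack x -38 to +24, 12 mm thick, 40 mm high); it is at rack y = +119 or -119 mm, whichever it is this time: counting starts from this end, so the gap and key beside it are the first.
- grey_end_top (a point): Centre of the top of the grey end panel, same size, at the other end of the rack; the gap beside it is the fourth.
- key_a (a joint): Travel of the sprung key at rack y = +87 mm: 0 up, 0.008 m fully down (it moves straight down). It takes about 1 N to start and 3.3 N fully down and springs back up when left. It counts as dipped when 2 mm down.
- key_b (a joint): Travel of the sprung key at rack y = +29 mm: 0 up, 0.008 m fully down (it moves straight down). It takes about 1 N to start and 3.3 N fully down and springs back up when left. It counts as dipped when 2 mm down.
- key_c (a joint): Travel of the sprung key at rack y = -29 mm: 0 up, 0.008 m fully down (it moves straight down). It takes about 1 N to start and 3.3 N fully down and springs back up when left. It counts as dipped when 2 mm down.
- key_d (a joint): Travel of the sprung key at rack y = -87 mm: 0 up, 0.008 m fully down (it moves straight down). It takes about 1 N to start and 3.3 N fully down and springs back up when left. It counts as dipped when 2 mm down.
- yellow_roll_center (a point): Centre, half-way up, of the loose yellow tape roll lying flat on the table in front of the rack: a ring of 44 mm outside diameter, 24 mm bore, 24 mm high, about 45 g (it varies), this point 12 mm above the table. Its z axis is the roll's axis.
- red_roll_center (a point): Centre of a loose red tape roll of the same size, already home in one of the rack's outer gaps (never the third); leave it there.
- tape_dispenser: Loose red bench tape dispenser left of the rack, 150 x 50 mm, 100 mm high, origin under its centre; leave it.
- parts_tray: Loose clear and blue tray of components right of the rack, 102 x 72 mm, 55 mm high, origin under its centre; leave it.
- small_carton: Loose small cardboard carton at the left, nearer the robot, 71 x 50 mm, 51 mm high, origin under its centre; leave it.
Not all that is in view belongs to the job. There is more than one size of the part that bears green_end_top; the job needs the smaller. Several things have the shape of the rack; the one meant has the colours described above.

How it is judged (in metres and radians):
On the way, in this order (a step that is already met when the one before it is completed fails the run):
1. the first key from the green end is dipped 2 mm (((y of green_end_top in the frame of rack above 0 m and value of joint key_a above 0.002 m) or (y of green_end_top in the frame of rack below 0 m and value of joint key_d above 0.002 m))), for 0.05 s.
2. then the second key is dipped 2 mm (((y of green_end_top in the frame of rack above 0 m and value of joint key_b above 0.002 m) or (y of green_end_top in the frame of rack below 0 m and value of joint key_c above 0.002 m))), for 0.05 s.
3. then the third key is dipped 2 mm (((y of green_end_top in the frame of rack above 0 m and value of joint key_c above 0.002 m) or (y of green_end_top in the frame of rack below 0 m and value of joint key_b above 0.002 m))), for 0.05 s.
4. then the yellow roll is home in the third gap from the green end (((y of green_end_top in the frame of rack above 0 m and y of yellow_roll_center in the frame of rack between -0.037 and -0.021 m) or (y of green_end_top in the frame of rack below 0 m and y of yellow_roll_center in the frame of rack between 0.021 and 0.037 m)) and x of yellow_roll_center in the frame of rack above -0.028 m and height (world z) of yellow_roll_center below 0.016 m and angle between yellow_roll_center's own z axis and vertical below 0.1 rad), for 0.2 s.
At the end, for the whole second after the job is handed in: The yellow roll rests flat on the table in the third gap from the green end, within 6 mm of the back rail and 8 mm of the gap's middle, at rest; all keys are up again; the red roll is within 10 mm and the other things within 20 mm of where they began (all of step 4 and linear speed of yellow_roll below 0.01 m/s and value of joint each of key_a, key_b, key_c, key_d below 0.001 m and distance of red_roll_center from where it was at the start of the episode below 0.01 m and distance of each of tape_dispenser, parts_tray, small_carton from where it was at the start of the episode below 0.02 m); the robot touches nothing.
It fails at once if the fourth key from the green end is dipped 2 mm ((y of green_end_top in the frame of rack above 0 m and value of joint key_d above 0.002 m) or (y of green_end_top in the frame of rack below 0 m and value of joint key_a above 0.002 m)).
It fails at once if the yellow roll is lifted 8 mm or tipped more than 0.25 rad (height (world z) of yellow_roll_center above 0.02 m or angle between yellow_roll_center's own z axis and vertical above 0.25 rad).
It fails at once if the red roll moves 10 mm, or another bystander 20 mm (distance of red_roll_center from where it was at the start of the episode above 0.01 m or distance of any of tape_dispenser, parts_tray, small_carton from where it was at the start of the episode above 0.02 m).
It also fails if it takes over 58 s, if anything falls off the work surface, if the arm or the gripper's body presses on something with over 40 N, if the wrist force passes 120 N, or if a joint passes its speed limit or range.

## Working session

There is one attempt and no reset: what is moved stays moved. The work goes in short steps, each a Python script; the robot and the scene stay as the last script left them, time stands still between calls to the robot, and variables do not carry over. Pictures are saved under pics/ and viewed, about 8 in all and at most 12, crops included, and the job is handed in when it is done.

```bash
mkdir -p pics; python3 - <<'E'
from bench import bot, imaging
import cv2,numpy as np
for n in("top","scene"):
    im=imaging.capture(n); cv2.imwrite(f"pics/{n}0.png",im)
    m=imaging.camera_model(n); print(n,{k:(np.round(v,3).tolist() if not isinstance(v,str) else v) for k,v in m.items()})
print(bot.get_state())
E
```

```text
top {'K': [[394.78, 0.0, 322.702], [0.0, 394.78, 199.436], [0.0, 0.0, 1.0]], 'position': [371.211, -14.026, 969.627], 'rotation': [0.196, 0.029, -1.548]}
scene {'K': [[496.622, 0.0, 325.146], [0.0, 496.622, 194.478], [0.0, 0.0, 1.0]], 'position': [1075.357, 765.555, 733.889], 'rotation': [0.942, 0.004, 2.54]}
{'t': 0.1, 'qpos': array([-1.33222393e+00,  3.26813064e-01, -1.93476397e-01,  1.05202281e+00,
       -6.18867795e-06,  1.43662797e+00]), 'joint_velocities': array([-0.00218907, -0.00245954,  0.00080083, -0.00102577,  0.00098282,
        0.0002194 ]), 'effort': array([ 1.47805326e-04, -4.44241118e+01,  2.63038141e+01,  7.93675863e-03,
       -1.83282987e-04, -8.14835772e-06]), 'tcp_pos': array([ 200.1936805 , -511.71098581,  230.61386815]), 'orientation': array([-3.14008951e+00, -1.96648975e-04,  3.72740614e-01]), 'contact_force': array([ 0.29719832, -0.19927134,  0.17928741]), 'wrist_torque': array([-0.00680498,  0.0688012 ,  0.01987697]), 'opening': 1.0021701898230606}
```

View pics/top0.png

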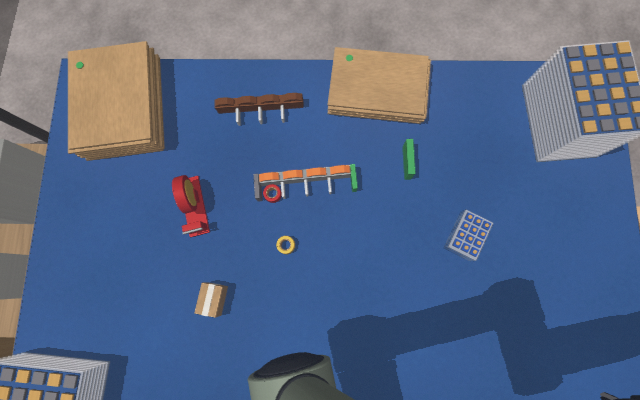

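View pics/scene0.png

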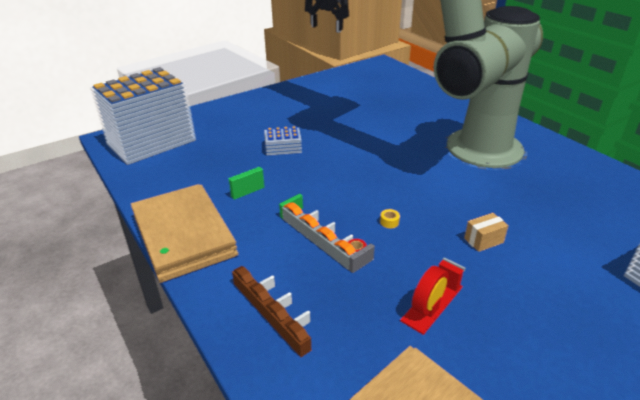

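The top view shows the rack with its orange keys at (258–350, 165–180). The green end is at right (353,177), i.e. −y, and the red roll is in the left outer gap (272,193), which is the fourth. The yellow roll is at (286,245). The scene view agrees. So the order is key d, c, b, and the target gap is at rack y=+29.

```bash
cat > h.py <<'E'
from bench import bot, solve_ik, imaging
import cv2, numpy as np
from scipy.spatial.transform import Rotation as Ro
def cast(m,uv,z):
    uv=np.atleast_2d(uv).astype(float); K=np.array(m["K"])
    d=np.c_[(uv[:,0]-K[0,2])/K[0,0],-(uv[:,1]-K[1,2])/K[1,1],-np.ones(len(uv))]
    r=np.array(m["rotation"]); R=r if r.shape==(3,3) else Ro.from_euler("xyz",r).as_matrix()
    d=d@R.T; p=np.array(m["position"]); return p+d*((z-p[2])/d[:,2])[:,None]
def mask(im,h0,h1,s=130,v=80):
    return cv2.inRange(cv2.cvtColor(im,cv2.COLOR_BGR2HSV),(h0,s,v),(h1,255,255))
def blobs(mk,amin):
    n,l,st,c=cv2.connectedComponentsWithStats(mk)
    return [(st[i,4],c[i],st[i,:4],l==i) for i in range(1,n) if st[i,4]>=amin]
E
python3 - <<'E'
from h import *
m=imaging.camera_model("top"); im=cv2.imread("pics/top0.png")
for nm,a,b,z in(("orange",5,17,44),("yellow",22,32,24),("green",50,75,40)):
    for A,c,bb,_ in blobs(mask(im,a,b),15):
        if 150<c[0]<450 and 130<c[1]<300: print(nm,A,c.round(1),bb,cast(m,c,z).round(1))
E
```

```text
orange 139 [339.6 168.9] [330 165  20   9] [[630.3 -22.5  44. ]]
orange 134 [316.  171.3] [307 168  19   9] [[623.4  34.6  44. ]]
orange 137 [292.  173.7] [283 170  20   9] [[616.7  92.7  44. ]]
orange 144 [268.8 176.1] [259 172  20   9] [[609.8 149.1  44. ]]
yellow 113 [285.4 243.9] [277 236  17  18] [[448.  104.3  24. ]]
green 262 [409.7 157.1] [404 139  11  39] [[ 663.8 -193.    40. ]]
green 100 [353.5 177.1] [351 165   6  24] [[611.5 -56.5  40. ]]
```

```bash
python3 - <<'E'
from h import *
bot.move_ptp([500,75,300],[np.pi,0,0.119]); bot.grip(0.0)
m=imaging.camera_model("wrist"); im=imaging.capture("wrist"); cv2.imwrite("pics/w1.png",im)
import json; json.dump({k:np.array(v).tolist() for k,v in m.items() if k in("K","position","rotation")},open("w1.json","w"))
s=bot.get_state(); print(s["t"],s["tcp_pos"],s["orientation"],s["qpos"].round(2),s["opening"],m)
for nm,a,b,z in(("orange",5,17,44),("yellow",22,32,24),("green",50,75,40)):
    for A,c,bb,_ in blobs(mask(im,a,b),60): print(nm,A,c.round(1),bb,cast(m,c,z).round(1))
E
```

```text
3.275 [500.00311906  75.0189431  300.00857512] [ 3.14156172e+00 -1.48286872e-05  1.19050102e-01] [ 0.    0.21 -0.18  1.19 -0.    3.03] -0.0030710288190859687 {'K': array([[336.32998442,   0.        , 323.00883373],
       [  0.        , 336.32998442, 200.02091425],
       [  0.        ,   0.        ,   1.        ]]), 'position': array([573.98377699,  83.4662145 , 442.09627828]), 'rotation': array([-2.95122213e-01,  5.72887666e-04, -1.45226544e+00])}
orange 215 [91.8 77.6] [66 45 50 66] [[564.8 342.   44. ]]
orange 239 [282.5  56. ] [275  47  15  19] [[612.2 132.9  44. ]]
orange 219 [335.4  56.2] [328  47  14  19] [[618.8  75.4  44. ]]
orange 215 [387.4  56.7] [372  47  23  19] [[625.   18.8  44. ]]
orange 195 [440.6  56.3] [431  47  16  19] [[632.4 -39.   44. ]]
orange 113 [271.9  90.1] [261  78  24  26] [[575.3 141.8  44. ]]
yellow 1792 [89.  77.1] [68 47 46 62] [[564.5 358.3  24. ]]
yellow 606 [295.7 193.7] [279 178  33  34] [[452.1 104.8  24. ]]
green 3985 [577.5  44.1] [544   0  70  89] [[ 662.7 -186.3   40. ]]
green 915 [447.1  77.6] [434  46  25  57] [[612.  -52.4  40. ]]
```

View pics/w1.png

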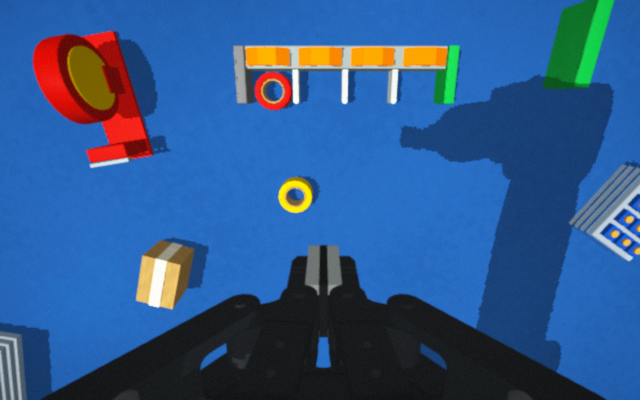

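The wrist view shows the rack squarely: keys at (246–448, 47–66), green panel at (447,78), red roll at (272,90), yellow roll at (296,195). The shut tip is about 13 mm wide. I'll take one closer look over the rack.

```bash
python3 - <<'E'
from h import *
bot.move_ptp([580,55,190],[np.pi,0,0.119])
m=imaging.camera_model("wrist"); im=imaging.capture("wrist"); cv2.imwrite("pics/w2.png",im)
print(m["position"],m["rotation"])
for nm,a,b,z in(("orange",5,22,46),("green",50,75,40)):
    for A,c,bb,l in blobs(mask(im,a,b,130,120),150):
        r=cv2.boxPoints(cv2.minAreaRect(np.argwhere(l)[:,::-1].astype(np.float32)))
        print(nm,A,c.round(1),bb,cast(m,c,z)[0].round(1)); print(cast(m,r,z)[:,:2].round(1).tolist())
E
```

```text
[653.66819788  63.51663555 332.30487231] [-2.96296269e-01  9.42929037e-04 -1.45237350e+00]
orange 1232 [217.  137.3] [188 127  59  22] [611.1 148.6  46. ]
[[616.8, 172.9], [622.5, 124.8], [605.0, 123.9], [599.2, 172.9]]
orange 1211 [284.8 137.4] [257 127  56  23] [617.8  91.9  46. ]
[[605.3, 114.6], [623.6, 115.7], [629.0, 70.1], [610.8, 68.1]]
orange 1240 [352.3 137.6] [325 127  56  23] [624.3  35.5  46. ]
[[612.1, 57.1], [630.3, 59.3], [635.8, 13.8], [617.6, 10.7]]
orange 1246 [420.  137.7] [392 127  57  23] [631.  -21.2  46. ]
[[618.8, 0.6], [636.9, 3.8], [642.5, -42.6], [624.5, -46.7]]
orange 261 [226.5 174.9] [213 159  31  30] [579.6 139.6  46. ]
[[592.2, 151.6], [595.3, 126.0], [569.5, 124.7], [566.4, 151.0]]
green 862 [630.3 150.3] [615 106  25  72] [ 641.5 -206.4   40. ]
[[618.4, -200.5], [678.1, -198.6], [675.4, -213.9], [615.2, -216.7]]
green 831 [454.  157.6] [445 124  20  69] [617.1 -56.   40. ]
[[585.6, -53.9], [646.2, -47.5], [646.2, -57.9], [585.5, -65.0]]
```

View pics/w2.png

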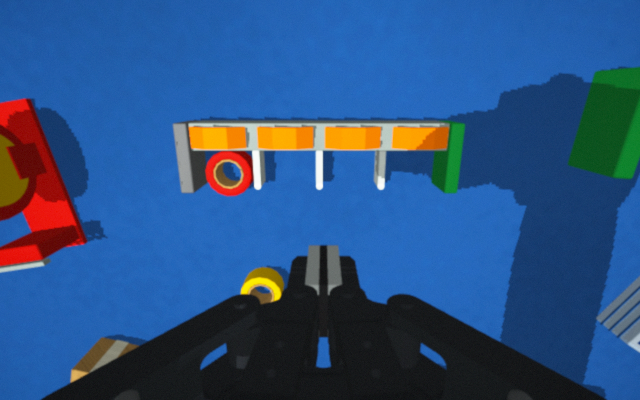

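```bash
cat >> h.py <<'E'
YAW=0.1167; O=np.array([608.6,62.3]); OR=[np.pi,0,YAW]
def W(x,y,z):
    c,s=np.cos(YAW),np.sin(YAW); return [O[0]+c*x-s*y,O[1]+s*x+c*y,z]
def toR(p):
    c,s=np.cos(YAW),np.sin(YAW); d=np.array(p)[:2]-O; return np.array([c*d[0]+s*d[1],-s*d[0]+c*d[1]])
E
python3 - <<'E'
from h import *
bot.move_ptp(W(12,-122,80),OR); bot.movel(W(12,-122,43.5),max_speed=80)
f=lambda:(lambda s:print(round(s["t"],2),toR(s["tcp_pos"]).round(1),s["tcp_pos"][2].round(2),s["contact_force"].round(1)))(bot.get_state())
f()
for y in(-87,-58,-29,0,29): bot.movel(W(12,y,43.5),max_speed=60); f()
cv2.imwrite("pics/k3.png",imaging.capture("wrist"))
bot.movel(W(12,29,90)); f()
E
```

```text
5.25 [  11.7 -121.8] 43.03 [ 0.1  0.1 -0. ]
5.98 [ 12.1 -86.1] 43.61 [-0.8  1.2  2.4]
6.62 [ 11.8 -57.6] 43.21 [-0.7 -0.3 -0.1]
7.25 [ 12.1 -28. ] 43.6 [-0.7  1.5  2.6]
7.88 [11.7  0.4] 43.23 [0.2 0.2 0.1]
8.52 [12.1 30.1] 43.68 [-1.   1.5  2. ]
9.03 [12.  28.7] 89.88 [ 0.4 -1.4 -0.1]
```

View pics/k3.png

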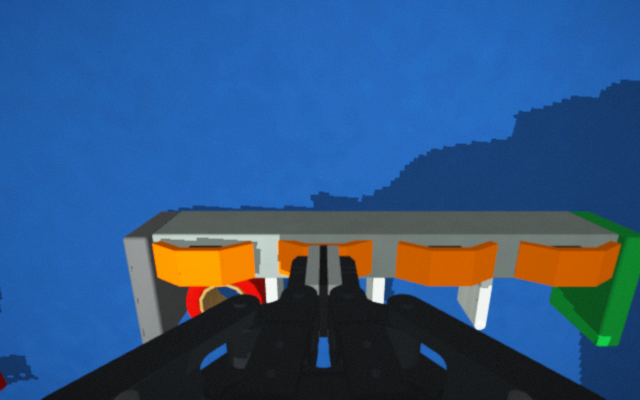

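The tip is centred on the third key (tip at column 323, key 279–372). Forces were about 2.4 N on each of the three keys and zero between them, so all three dipped. Next I'll line up the yellow roll.

```bash
python3 - <<'E'
from h import *
bot.movel(W(12,29,150)); bot.move_ptp(W(-205,60,150),OR); bot.grip(0.28)
m=imaging.camera_model("wrist"); im=imaging.capture("wrist"); cv2.imwrite("pics/y4.png",im)
for A,c,bb,l in blobs(mask(im,20,34,120,80),300):
    ct=max(cv2.findContours(l.astype(np.uint8),0,2)[0],key=cv2.contourArea)
    e=cv2.minEnclosingCircle(ct); p=cast(m,e[0],12)[0]; print(A,c,e,p.round(1),toR(p).round(1),toR(cast(m,e[0],24)[0]).round(1))
s=bot.get_state();print(s["t"],s["opening"],s["tcp_pos"])
E
```

```text
1593 [320.88198368 129.59635907] ((320.5, 129.66981506347656), 27.991687774658203) [447.5 105.5  12. ] [-154.9   61.7] [-153.9   61.6]
1428 [ 75.58333333 266.73319328] ((75.5, 267.0), 38.5520133972168) [297.  316.8  12. ] [-279.8  289. ] [-273.4  279.2]
1492 [116.01273458 276.58847185] ((115.5, 276.5), 37.90128707885742) [291.3 280.6  12. ] [-289.7  253.7] [-282.9  245.4]
10.8667 0.27907015096455523 [398.43427732  97.9755047  149.8746949 ]
```

View pics/y4.png

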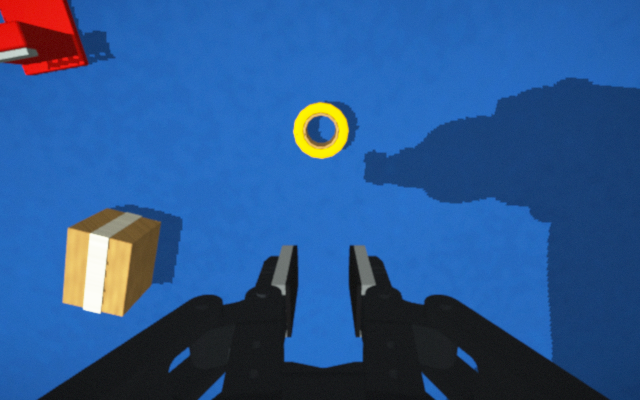

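Roll at (320,130), rack (−154.5, 61.6), centred ahead of the jaws, which are 25 mm apart. I'll push it in two legs and check in between.

```bash
cat > look.py <<'E'
from h import *
def look(name):
    m=imaging.camera_model("wrist"); im=imaging.capture("wrist"); cv2.imwrite(f"pics/{name}.png",im)
    for A,c,bb,l in blobs(mask(im,20,34,120,80),300):
        ct=max(cv2.findContours(l.astype(np.uint8),0,2)[0],key=cv2.contourArea)
        e=cv2.minEnclosingCircle(ct); print(A,np.round(e[0],1),round(e[1],1),toR(cast(m,e[0],22)[0]).round(1))
    s=bot.get_state();print(round(s["t"],2),toR(s["tcp_pos"]).round(1),s["tcp_pos"][2].round(1),s["contact_force"].round(1))
E
python3 - <<'E'
from look import *
bot.movel(W(-205,61.6,3)); bot.movel(W(-185,61.6,3),max_speed=30,threshold=5)
bot.movel(W(-95,29,3),max_speed=35); look("p5")
E
```

```text
740 [161.7 107.2] 42.5 [-23.7  85.6]
6645 [323.  213.1] 57.4 [-63.3  28.7]
15.75 [-95.1  29. ] 3.0 [0.1 0.9 0.2]
```

View pics/p5.png

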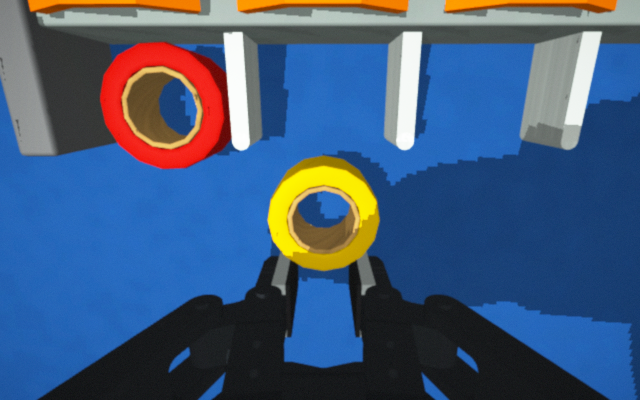

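The roll (323,213) is seated in the cradle and centred between the noses at (240,145) and (405,145). I'll push it straight in.

```bash
python3 - <<'E'
from look import *
print(bot.movel(W(-48,29,3),max_speed=30,threshold=4)); look("p6")
bot.movel(W(-100,29,3),max_speed=60); look("p7")
E
```

```text
True
5565 [323.4 214.8] 56.8 [-20.   28.5]
17.17 [-51.5  29. ] 2.2 [ 0.5  1.3 -0.4]
8643 [323.1  85.1] 66.1 [-20.6  28.5]
774 [160.3  94. ] 43.5 [-23.5  85.4]
18.18 [-99.3  28.9] 3.1 [ 0.2  0.6 -0.1]
```

View pics/p7.png

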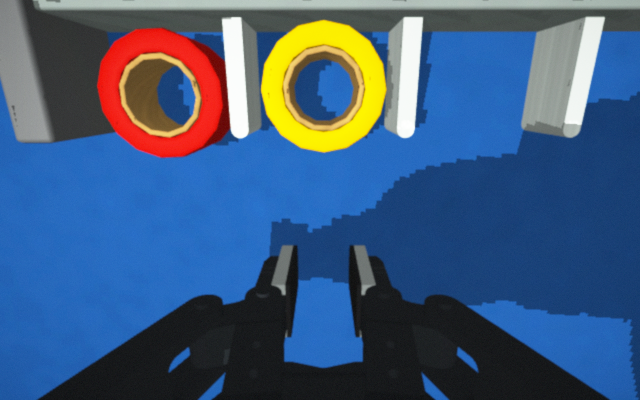

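The yellow roll (323,85) is home against the rail and level with the red one (162,92), and the robot is clear. I'll retract, take one last look from above and hand in.

```bash
python3 - <<'E'
from look import *
bot.movel(W(-100,29,190)); bot.dwell(0.3); look("p8")
m=imaging.camera_model("top"); a=cv2.imread("pics/top0.png"); b=imaging.capture("top")
for im in(a,b):
    for A,c,bb,_ in blobs(cv2.bitwise_or(mask(im,0,4),mask(im,172,179)),40):
        if 150<c[0]<320 and 150<c[1]<260: print("red",A,c.round(1))
bot.sign_off()
E
```

```text
589 [247.  46.] 17.0 [15.4 92.9]
572 [322.  46.] 16.3 [15.4 29.6]
360 [396.  46.] 15.6 [ 15.3 -32.8]
2336 [15. 79.] 43.7 [-10.7 295.8]
1369 [323.   91.5] 26.1 [-21.2  28.8]
626 [ 92.7 339.4] 26.5 [-281.6  283.3]
19.93 [-100.2   29. ] 189.7 [-0.3 -0.3 -0. ]
red 1220 [190.6 205. ]
red 152 [272.1 193.2]
the job is handed in; nothing more can be done
```

View pics/p8.png

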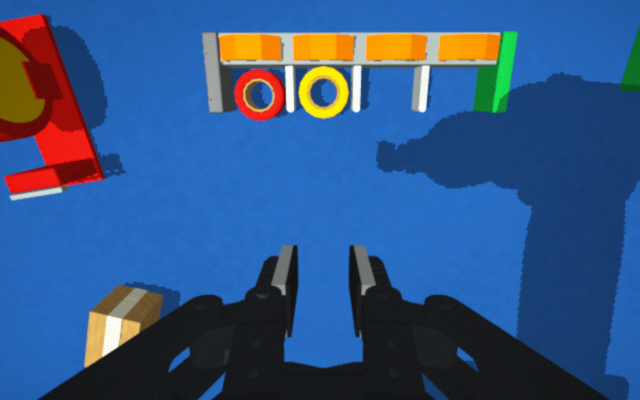

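The job is handed in at about 20 s of the 58 s limit. The yellow roll is home in the third gap from the green end.

- **Keys:** I slid the shut fingertip from the green end over keys 1, 2 and 3 at about 43.5 mm height, a dip of roughly 4.5 mm. The upward force was 2.0–2.6 N on each key and about zero between them. I lifted off on key 3, about 30 mm short of key 4. The last picture shows all four keys up.
- **Yellow roll:** I pushed it flat on the table between the partly open fingertips, first at a slant and then straight in, until the contact force stopped the move. The last look puts it at rack (−21, +29) mm; home is (−22, +29). Nothing touches it now.
- **Other things:** The robot never went near the red roll or the bystanders. The last wrist picture shows the red roll in its gap, and the dispenser and carton standing clear of the robot; the tray is outside it.
- **Check that failed:** My before-and-after comparison in the top camera found the red parts only in the first picture. In the second it printed nothing, most likely because the arm hid them. That the red roll and bystanders did not move therefore rests on the wrist pictures, not on that measurement.

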